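# Meter disinfectant tablets from a gated hopper into a tray

## Robot

A 6-joint arm with a two-finger parallel gripper is mounted at the origin on the work surface. World frame = base frame: x ahead of the robot, y to its left, z up, the work surface at z = 0. Lengths are in m, angles in degrees, forces in N, time in s.
With the tool pointing down it reaches from about 0.35 to 0.875 m from the base axis. Payload 4.2 kg.
Tool frame: the origin (TCP) lies on the mounting face of the last link; the fingertips stand 182 mm ahead of it and the grasp point (between the pads) lies 164 mm ahead of it; z points along the fingers, y is the line along which they close (so a half turn about z gives the same grasp; the last joint's range is limited). The gripper opens to 87 mm and grips with 3 to 60 N. Pads are 19 mm wide; open, the fingers measure 117 mm over their backs; the gripper's body (75 mm by 190 mm) begins 51 mm behind the grasp point.
Start: joints at [-53.594, 22.042, 0.453, 0, -68.411, -14.817], TCP at [0.23, -0.581, 0.405] pointing down, gripper open.
Joint ranges: [-179.83, 179.83], [-69.29, 118.12], [-61.27, 80.66], [-181.25, 117.63], [-171.15, -9.14], [-177.46, 177.46]. Speed limits (degrees/s): [159.86, 159.86, 180, 180, 180, 180].

## Interface

Orientations are given as a 3x3 rotation matrix whose columns are the frame's x, y, z axes.
In Python, from station import manip gives the robot as it stands.
- The arm moves only by the tool send_rows, never from a script. Its arguments are lists of equal length, an entry for each row: "grip": the finger opening in m, from 0 to 0.087; "offset": the shift along the tool's x, y, z in m, a list of three; "twist": the turn, a rotation vector about the tool's x, y, z in units of 5 degrees (1.0 is 5 degrees), a list of three. In form: {"grip": [grip, ...], "offset": [[dx, dy, dz], ...], "twist": [[ax, ay, az], ...]}. A call has 1 to 12 rows; each row is the pose to reach, as a shift and turn from the pose commanded when the call began, along the tool's axes at that moment; what a row does not reach only later rows make up. A row lasts 1/12 s, in which the tool goes at most 41.7 mm and 7.16 degrees, less where a joint would pass 70% of its speed; a pose out of reach is approached as far as the arm can. A call with a gripper value outside its range is refused whole. The fingers move at their own pace and stop on an object; the grip force is fixed at half the most. Time passes only in rows, so rows that repeat a pose let the fingers close. It gives the time, the measured TCP pose, the force, the opening and the grip force at its end, in the units of the state.
- manip.sense(): the state, without advancing time (a new reading comes with each control period).
- manip.read_camera(name): name is "scene" or "top"; returns a dict with "frame" (480x640x3 uint8, red, green, blue), "vfov" (degrees; the focal length in pixels is half the picture's height over the tangent of half this angle, whatever the lens; pixels are square), "cx", "cy" (the principal point, pixels), "rvec" (rotation vector, rad) and "tvec" (3), from world to camera coordinates, as OpenCV has them. Camera axes: x right, y down, z forward; pixel columns grow to the right and rows downward; lengths in m; the calibration is good to about 2 mm. A picture is of the moment at which its call begins. There is no depth.
- manip.close_job(): hands the job in; it is judged then, once.
The state is a dict: "t": time; "qpos": joint angles; "qvel": joint speeds; "tau": joint torques, N m; "tool_pos": TCP position; "tcp_rot": TCP orientation; "force": force on the tool from outside, world axes, zero at the start; "ft_torque": the same for the moment, N m; "gripper_width": finger opening in m; "grasp_force": force on a finger pad.
Only numpy, scipy, OpenCV 4.12 (cv2) and the standard library are available. Lean on these libraries where they do the work, as an engineer would, in place of code of your own. Each camera call takes 0.05 s, during which the arm holds its last target. There are 200 camera calls.

## Task

Push the empty tray between the guide rails under the tablet hopper until it is home against the stop, then slide the hopper's gate open only as far as the red clip, so that just the tablets marked off by it drop into the tray and the rest stay in the hopper. Slide the gate fully shut again and then draw the tray with its tablets back out by its handle until it is well clear of the hopper, standing flat on the desk. Leave the sanitiser bottle, the pen pot and the stamp where they stand.

Things in the scene. Friction and masses are not known exactly. Their poses are not given: they have to be found in the camera images.
- station: Fixed tablet dispenser. Origin on the desk below the hopper's middle, z up; yaw varies by 0.2 rad. Guide rails run along its y, hopper lanes and gate along its x. Green posts at x = +-78, y = +-19 carry the hopper. On the -y side a white scale block (170 along x, 12 along y, centred at y = -88, 70 high) carries the three clips.
- hopper_top (a point): Centre of the hopper's open top (station x 0, y 0, z 147). Green frame, clear sides, outer 120 along x, 34 along y, from z 77 up. White partitions make 4 lanes along x, centres at x = -43, -14, +14, +43, each with a column of 2 tablets resting on the gate (its top z 75, underside z 71).
- stop (a point): Middle of the tray stop's face, on the desk (station x 0, y -40): aluminium bar along x, 25 high. The tray is home when it touches it, its origin then at station y = +15.
- rail_mouth (a point): Middle of the rails' mouth, on the desk (station x 0, y +85), where the tray enters moving to -y. Two aluminium rails 25 high, inner faces at x = +-71.5 from y = -45 to +85, then flaring outwards to about x = +-95 at y = +140.
- gate (a joint): Sliding steel gate, the hopper's floor, m: 0 shut (up to 0.006 counts as shut), at most 0.118. Opens along station +x, shuts along -x, about 2.5 N friction, stays where left. It uncovers the lanes in turn from the -x end; an uncovered lane drops both tablets. 1, 2 or 3 lanes are uncovered at 0.0335, 0.062 or 0.0905, or within 6 mm of that.
- post_top (a point): Top centre of the gate's upright post: black, round, 16 diameter, yellow ring on top, z 75 to 158, rigid. At station x = -50, y = -55 with the gate shut; moves with the gate along x. Can be pushed from either side or pinched from above. A yellow pointer (looks only) at z 98 reaches from it over the scale block.
- clip_red: Red clip on the scale block, marking how far to open the gate: 7 along x, 14 along y, 22 high, fixed; origin at the centre of its underside (z 70), at station y = -88 and x = -16.5, +12 or +40.5. The post is level with it (same station x) when 1, 2 or 3 lanes are uncovered. Two grey clips in the other places mean nothing.
- tray: Loose aluminium tray 136 (x) by 110 (y) by 40 high, walls 4, 0.25 to 0.5 kg; origin: centre of underside. Blue bar handle on its +y side: bar 100 along x, 8 thick, 12 high, centred at y = +99, z 30, on arms at x = +-46. Between wall and bar an opening 84 (x) by 40 (y 55 to 95), open down to the desk, for fingers to push the wall or pull the bar. Starts outside the mouth.
- sanitiser: Clear hand-sanitiser pump bottle, loose, 60 diameter, 180 high, origin at the centre of its underside. Bystander
- pen_pot: White pot with a blue band and pens, loose, 72 diameter, pot 85 high, pens to 150, origin at the centre of its underside. Bystander
- stamp: Rubber stamp with black foot 50 x 30 and orange handle, loose, 70 high, origin at the centre of its underside. Bystander
- tab1a_center (a point): Centre of a blue ball-shaped disinfectant tablet, 24 diameter, 12 g; starts in lane 1 counted from the station's -x end, lower of two
- tab1b_center (a point): Centre of a blue ball-shaped disinfectant tablet, 24 diameter, 12 g; starts in lane 1 counted from the station's -x end, upper of two
- tab2a_center (a point): Centre of a blue ball-shaped disinfectant tablet, 24 diameter, 12 g; starts in lane 2 counted from the station's -x end, lower of two
- tab2b_center (a point): Centre of a blue ball-shaped disinfectant tablet, 24 diameter, 12 g; starts in lane 2 counted from the station's -x end, upper of two
- tab3a_center (a point): Centre of a blue ball-shaped disinfectant tablet, 24 diameter, 12 g; starts in lane 3 counted from the station's -x end, lower of two
- tab3b_center (a point): Centre of a blue ball-shaped disinfectant tablet, 24 diameter, 12 g; starts in lane 3 counted from the station's -x end, upper of two
- tab4a_center (a point): Centre of a blue ball-shaped disinfectant tablet, 24 diameter, 12 g; starts in lane 4 counted from the station's -x end, lower of two
- tab4b_center (a point): Centre of a blue ball-shaped disinfectant tablet, 24 diameter, 12 g; starts in lane 4 counted from the station's -x end, upper of two
There are look-alikes about, which are no part of the job. Of the things that look like the tray, the smaller one is meant.

How it is judged:
By the outcome, as a careful person would: the job done as asked, in the order asked, and still so for the second after the job is handed in, with the robot touching nothing.
It also fails if it takes over 72 s, if anything falls off the work surface, if the arm or the gripper's body presses on something with over 40 N, if the wrist force passes 120 N, or if a joint passes its speed limit or range.

## Working session

There is one attempt and no reset: what is moved stays moved. The work goes in short steps, Python scripts to look and compute and a tool call to move; the robot and the scene stay as the last step left them, time stands still between calls to the robot, and variables do not carry over. Pictures are saved under pics/ and viewed, at most 10 in all, crops included, and the job is handed in when it is done.

Besides the shell and the picture viewer there is one more tool, called after "Emit:" as name(argument=value, ...), one argument or row to a line, values as JSON. send_rows: Moves the arm, as the interface text tells. Its arguments: {"type":"object","properties":{"grip":{"type":"array"},"offset":{"type":"array"},"twist":{"type":"array"}},"required":["grip","offset","twist"]}

```bash
ls; mkdir -p pics; cat > h.py <<'E'
import numpy as np, cv2
from station import manip
def cam(n):
    c=manip.read_camera(n); c['R']=cv2.Rodrigues(np.array(c['rvec'],float))[0]; c['t']=np.array(c['tvec'],float).ravel()
    c['f']=240/np.tan(np.radians(c['vfov']/2)); return c
def ray(c,u,v,z):
    d=c['R'].T@np.array([(u-c['cx'])/c['f'],(v-c['cy'])/c['f'],1]); o=-c['R'].T@c['t']
    return (o+d*(z-o[2])/d[2])
def proj(c,p):
    q=c['R']@np.array(p)+c['t']; return q[:2]/q[2]*c['f']+[c['cx'],c['cy']]
def save(c,n): cv2.imwrite('pics/'+n,cv2.cvtColor(c['frame'],cv2.COLOR_RGB2BGR))
E
python3 - <<'E'
from h import *
for n in('scene','top'):
    c=cam(n); save(c,n+'0.png'); print(n,c['f'],c['cx'],c['cy'],-c['R'].T@c['t'],c['R'][2],[k for k in c])
s=manip.sense();print(s['t'],s['tool_pos'],s['tcp_rot'],s['gripper_width'])
E
```

```text
pics
scene 485.76998238639624 316.2141996897637 240.05894130360008 [1.11903106 0.28376638 0.78683615] [-0.57874328 -0.4071695  -0.70658985] ['frame', 'vfov', 'cx', 'cy', 'rvec', 'tvec', 'R', 't', 'f']
top 446.36822156277447 311.89567256051095 235.65471637902297 [ 0.52747788 -0.0968999   0.85252462] [ 0.1051653  0.0153616 -0.9943361] ['frame', 'vfov', 'cx', 'cy', 'rvec', 'tvec', 'R', 't', 'f']
0.1 [ 0.22994989 -0.58097041  0.40377628] [[-9.29900805e-01 -3.67809563e-01 -7.86292972e-04]
 [-3.67810394e-01  9.29899125e-01  1.76957605e-03]
 [ 8.03061518e-05  1.93473693e-03 -9.99998125e-01]] 0.08695348169438033
```

View pics/top0.png

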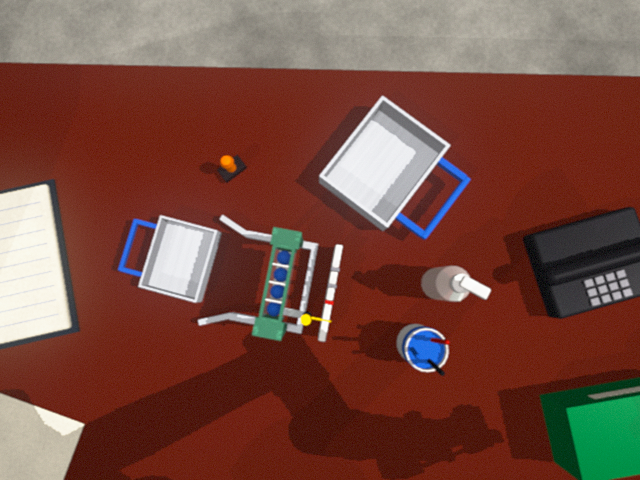

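View pics/scene0.png

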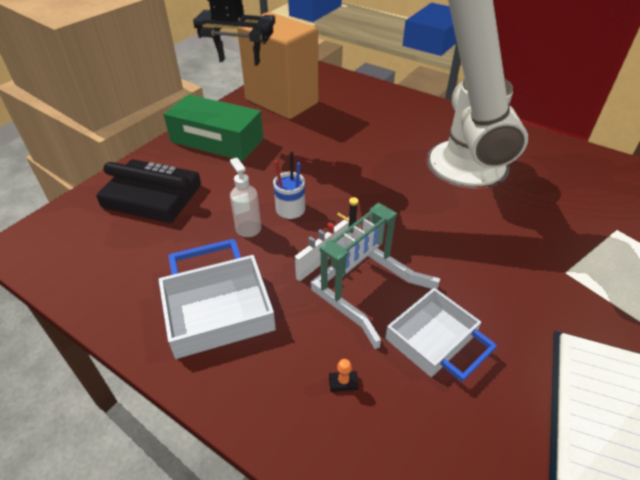

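The top view shows the small tray at about (180,258) with its handle on the left. The station is at about (277,283), the post ring at (305,320), the red clip at (330,302) and the scale block between (338,248) and (323,337). Image left is world +y.

```bash
cat > m.py <<'E'
from h import *
def cc(m,lo=8):
    n,l,s,ct=cv2.connectedComponentsWithStats(m.astype(np.uint8)); return [(tuple(ct[i].round(1)),s[i,4],l==i) for i in range(1,n) if s[i,4]>=lo]
def hsv(c): return cv2.cvtColor(c['frame'],cv2.COLOR_RGB2HSV)
E
python3 - <<'E'
from m import *
c=cam('top');h=hsv(c);H,S,V=h[...,0],h[...,1].astype(int),h[...,2]
roi=np.zeros(H.shape,bool);roi[200:350,100:345]=1
y=cc(roi&(H>22)&(H<35)&(S>150)&(V>150));print('yel',[(a,b,ray(c,*a,.158).round(4)) for a,b,_ in y])
r=roi&((H<5)|(H>175))&(S>180)&(V>150);print('red',[(a,b,ray(c,*a,.092).round(4)) for a,b,_ in cc(r,4)])
def rect(m,z,name):
    q=np.argwhere(m)[:,::-1].astype(np.float32);b=cv2.boxPoints(cv2.minAreaRect(q))
    P=np.array([ray(c,*p,z) for p in b])[:,:2];e=[np.linalg.norm(P[i]-P[i-1]) for i in range(4)]
    a=P[1]-P[0] if e[1]>e[2] else P[2]-P[1]
    print(name,b.round(1).tolist(),P.mean(0).round(4),np.round(e,4),np.degrees(np.arctan2(a[1],a[0])).round(1))
w=roi&(S<60)&(V>110)
for a,b,m in cc(w,60): rect(m,.07 if a[0]>250 else .04,('w',a,b))
bl=roi&(H>105)&(H<125)&(S>150)&(V>60)
for a,b,m in cc(bl,20): rect(m,.036 if a[0]<200 else .11,('b',a,b))
g=roi&(H>60)&(H<90)&(S>60)&(V>40)
for a,b,m in cc(g,40): print('g',a,b,ray(c,*a,.147).round(4))
big=cv2.resize(cv2.cvtColor(c['frame'][190:350,110:350],cv2.COLOR_RGB2BGR),None,fx=3.3,fy=3.3,interpolation=2);cv2.imwrite('pics/z1.png',big)
E
```

```text
yel [((np.float64(308.3), np.float64(319.1)), np.int32(134), array([ 0.4721, -0.0843,  0.158 ]))]
red [((np.float64(329.3), np.float64(301.9)), np.int32(28), array([ 0.4964, -0.1177,  0.092 ]))]
('w', (np.float64(179.5), np.float64(259.1)), np.int32(5000)) [[136.8000030517578, 286.79998779296875], [158.0, 212.60000610351562], [221.89999389648438, 230.8000030517578], [200.6999969482422, 305.1000061035156]] [0.5649 0.1566] [0.1219 0.1405 0.124  0.1395] -12.3
('w', (np.float64(245.3), np.float64(230.1)), np.int32(416)) [[216.1999969482422, 224.89999389648438], [220.6999969482422, 213.6999969482422], [272.6000061035156, 234.60000610351562], [268.0, 245.89999389648438]] [0.6209 0.0401] [0.1034 0.0224 0.1037 0.0223] -110.5
('w', (np.float64(302.9), np.float64(289.5)), np.int32(843)) [[279.20001220703125, 329.6000061035156], [296.70001220703125, 238.8000030517578], [318.29998779296875, 243.0], [300.8999938964844, 333.70001220703125]] [ 0.5218 -0.0646] [0.0381 0.1601 0.0389 0.1599] -9.0
('w', (np.float64(333.8), np.float64(271.8)), np.int32(474)) [[324.6000061035156, 298.79998779296875], [33
[... 2004 characters left out ...]
0183] -178.1
('b', (np.float64(280.3), np.float64(274.1)), np.int32(126)) [[274.0, 268.0], [286.0, 268.0], [286.0, 280.0], [274.0, 280.0]] [ 0.5406 -0.0343] [0.0198 0.02   0.0198 0.0199] -88.4
('b', (np.float64(276.9), np.float64(291.2)), np.int32(124)) [[271.0, 286.0], [283.0, 286.0], [283.0, 297.0], [271.0, 297.0]] [ 0.5117 -0.0304] [0.018  0.0199 0.018  0.0198] -88.4
('b', (np.float64(273.3), np.float64(308.9)), np.int32(132)) [[265.79998779296875, 313.70001220703125], [268.79998779296875, 301.70001220703125], [280.1000061035156, 304.5], [277.1000061035156, 316.5]] [ 0.4827 -0.0248] [0.0192 0.0201 0.0192 0.0201] -12.0
g (np.float64(276.9), np.float64(285.0)) 1652 [ 0.5226 -0.0332  0.147 ]
```

View pics/z1.png

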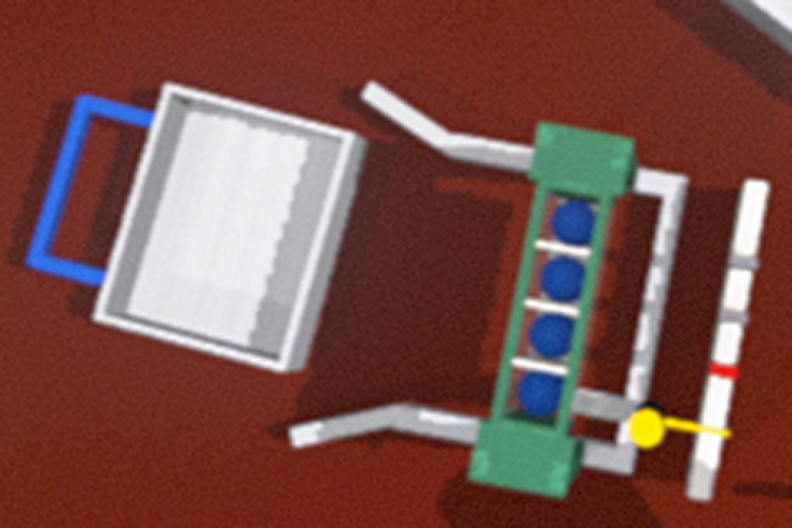

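The zoom shows the red clip nearest the shut post, so it marks one lane and a gate opening of about 0.0335. The tray is yawed about 4° relative to the rails. I'll fix the frames and work out the approach to the handle opening.

```bash
cat > go.py <<'E'
from m import *
from scipy.spatial.transform import Rotation as Ro
YS=-9.3; O=np.array([.5265,-.0322])
def ax(a): a=np.radians(a); return np.array([np.cos(a),np.sin(a)]),np.array([-np.sin(a),np.cos(a)])
def S2W(p): x,y=ax(YS); return O+p[0]*x+p[1]*y
def W2S(p): x,y=ax(YS); d=np.array(p[:2])-O; return np.array([d@x,d@y])
def move(xy,z,yaw):
    "yaw: world angle of tool y; tool down. prints offset, twist from measured pose"
    s=manip.sense(); R=np.array(s['tcp_rot']); y=np.array([np.cos(np.radians(yaw)),np.sin(np.radians(yaw)),0]); zz=np.array([0,0,-1.])
    T=np.c_[np.cross(y,zz),y,zz]; p=np.array(s['tool_pos'])
    print('t',round(s['t'],2),'tcp',p.round(4),'off',(R.T@(np.r_[xy,z]-p)).round(4),'tw',(np.degrees(Ro.from_matrix(R.T@T).as_rotvec())/5).round(3),'F',np.round(s['force'],1),'w',round(s['gripper_width'],4))
E
python3 - <<'E'
from go import *
c=cam('top')
P=np.array([ray(c,110+u/3.3-.35,190+v/3.3-.35,.04)[:2] for u,v in [(165,84),(358,133),(285,362),(95,318)]])
print('rim',P.round(4).tolist(),P.mean(0).round(4)); 
for i in range(4): d=P[i]-P[i-1]; print(np.linalg.norm(d).round(4),np.degrees(np.arctan2(d[1],d[0])).round(1))
b=[ray(c,u,v,.036)[:2] for u,v in [(117.4,269.6),(133.5,217.2)]];d=b[1]-b[0]
h=(b[0]+b[1])/2;print('handle outer',h.round(4),np.degrees(np.arctan2(d[1],d[0])).round(1))
ty=-12.5;x,y=ax(ty);ctr=h-.103*y;print('ctr from handle',ctr.round(4)); ctr=(ctr+P.mean(0))/2
print('ctr',ctr.round(4),'in station',W2S(ctr).round(4))
print('ring',ray(c,305.5,319.5,.158),W2S(ray(c,305.5,319.5,.158)))
for u,v in[(338.5,243.5),(323,341)]: print('scale end',W2S(ray(c,u,v,.07)).round(4))
g=ctr+.076*y;print('open',g.round(4)); move(g,.3,180+ty); move(g,.195,180+ty)
E
```

```text
rim [[0.6439, 0.1979], [0.6193, 0.0882], [0.4919, 0.1219], [0.5128, 0.2282]] [0.567  0.1591]
0.1346 -13.0
0.1124 -102.7
0.1318 165.2
0.1083 78.9
handle outer [0.5904 0.2593] -13.1
ctr from handle [0.5681 0.1587]
ctr [0.5675 0.1589] in station [0.0096 0.1952]
ring [ 0.47133704 -0.08005229  0.158     ] [-0.04670477 -0.05613785]
scale end [ 0.0863 -0.087 ]
scale end [-0.0841 -0.0917]
open [0.584  0.2331]
t 0.2 tcp [ 0.23   -0.581   0.4041] off [-0.6287  0.6267  0.1049] tw [ 1.5000e-02  7.0000e-03 -1.1183e+01] F [0.6 0.2 0.4] w 0.087
t 0.2 tcp [ 0.23   -0.581   0.4041] off [-0.6287  0.6265  0.2099] tw [ 1.5000e-02  7.0000e-03 -1.1183e+01] F [0.6 0.2 0.4] w 0.087
```

Emit:
send_rows(
  grip=[0.035, 0.035, 0.035, 0.035, 0.035, 0.035, 0.035, 0.035, 0.035, 0.035, 0.035, 0.035],
  offset=[
    [-0.629, 0.627, 0.005],
    [-0.629, 0.627, 0.005],
    [-0.629, 0.627, 0.005],
    [-0.629, 0.627, 0.005],
    [-0.629, 0.627, 0.005],
    [-0.629, 0.627, 0.005],
    [-0.629, 0.627, 0.005],
    [-0.629, 0.627, 0.005],
    [-0.629, 0.627, 0.005],
    [-0.629, 0.627, 0.005],
    [-0.629, 0.627, 0.005],
    [-0.629, 0.627, 0.005],
  ],
  twist=[
    [0, 0, -11.18],
    [0, 0, -11.18],
    [0, 0, -11.18],
    [0, 0, -11.18],
    [0, 0, -11.18],
    [0, 0, -11.18],
    [0, 0, -11.18],
    [0, 0, -11.18],
    [0, 0, -11.18],
    [0, 0, -11.18],
    [0, 0, -11.18],
    [0, 0, -11.18],
  ],
)

```text
t: 1.2
tool_pos: [0.4294, -0.1206, 0.4022]
tcp_rot: [[-0.216, -0.976, 0.001], [-0.976, 0.216, 0.0], [-0.0, -0.001, -1.0]]
force: [1.0, -0.5, -0.5]
gripper_width: 0.0352
grasp_force: 0.0
```

```bash
sed -i 's/^YS=.*/YS=-9.1; O=np.array([.5280,-.0335])/' go.py; python3 -c "
from go import *
move([.584,.2331],.4,167.5)"
```

```text
t 1.2 tcp [ 0.4294 -0.1206  0.4022] off [-0.3787 -0.0744  0.0023] tw [-0.007  0.003  0.   ] F [ 1.  -0.5 -0.5] w 0.0352
```

Emit:
send_rows(
  grip=[0.035, 0.035, 0.035, 0.035, 0.035, 0.035, 0.035, 0.035, 0.035, 0.035, 0.035],
  offset=[
    [-0.379, -0.074, 0.002],
    [-0.379, -0.074, 0.002],
    [-0.379, -0.074, 0.002],
    [-0.379, -0.074, 0.002],
    [-0.379, -0.074, 0.002],
    [-0.379, -0.074, 0.002],
    [-0.379, -0.074, 0.002],
    [-0.379, -0.074, 0.08],
    [-0.379, -0.074, 0.12],
    [-0.379, -0.074, 0.12],
    [-0.379, -0.074, 0.12],
  ],
  twist=[
    [0, 0, 0],
    [0, 0, 0],
    [0, 0, 0],
    [0, 0, 0],
    [0, 0, 0],
    [0, 0, 0],
    [0, 0, 0],
    [0, 0, 0],
    [0, 0, 0],
    [0, 0, 0],
    [0, 0, 0],
  ],
)

```text
t: 2.12
tool_pos: [0.5834, 0.2331, 0.2781]
tcp_rot: [[-0.216, -0.976, -0.004], [-0.976, 0.216, -0.002], [0.002, 0.003, -1.0]]
force: [0.1, 0.5, -0.7]
gripper_width: 0.0349
grasp_force: 0.0
```

```bash
python3 -c "
from go import *
move([.584,.2331],.195,167.5)
c=cam('top');cv2.imwrite('pics/z2.png',cv2.resize(cv2.cvtColor(c['frame'][170:350,60:300],cv2.COLOR_RGB2BGR),None,fx=3.3,fy=3.3,interpolation=2))"
```

```text
t 2.12 tcp [0.5834 0.2331 0.2781] off [-0.0003 -0.0008  0.083 ] tw [ 0.037 -0.027  0.007] F [ 0.1  0.5 -0.7] w 0.0349
```

View pics/z2.png

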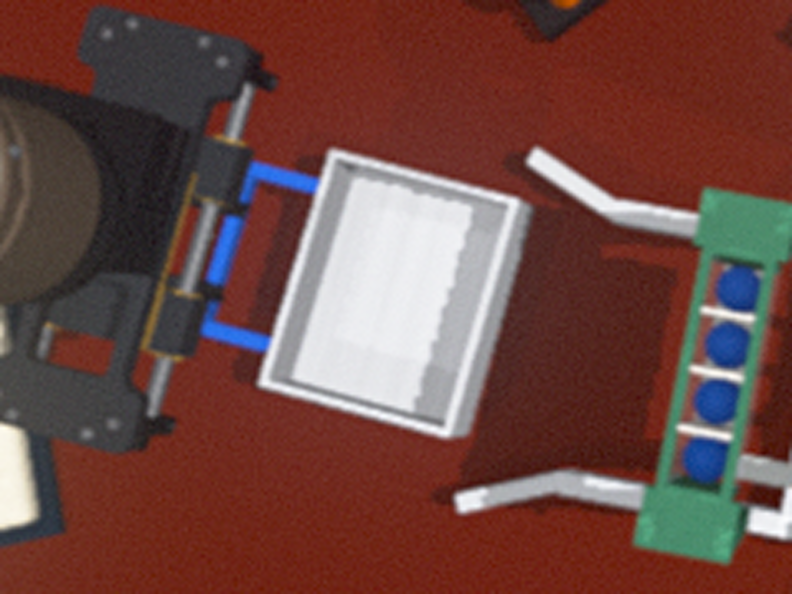

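The gripper is above the handle with its fingers spread along the bar. The tray's rim corners are at (330,150) and (460,435) in the crop. I'll descend into the opening.

Emit:
send_rows(
  grip=[0.035, 0.035, 0.035, 0.035, 0.035, 0.035],
  offset=[
    [0, -0.001, 0.025],
    [0, -0.001, 0.05],
    [0, -0.001, 0.065],
    [0, -0.001, 0.08],
    [0, -0.001, 0.083],
    [0, -0.001, 0.083],
  ],
  twist=[
    [0, 0, 0],
    [0, 0, 0],
    [0, 0, 0],
    [0, 0, 0],
    [0, 0, 0],
    [0, 0, 0],
  ],
)

```text
t: 2.67
tool_pos: [0.5845, 0.2308, 0.198]
tcp_rot: [[-0.217, -0.976, -0.002], [-0.976, 0.217, -0.002], [0.002, 0.002, -1.0]]
force: [0.6, -0.1, 0.4]
gripper_width: 0.0346
grasp_force: 0.0
```

```bash
python3 - <<'E'
from go import *
# target alignment: tray centre in line with station axis, before flare, then rails
p=np.array(manip.sense()['tool_pos'])[:2]; print('stn',W2S(p))
for ly in (.255,.20,.12,.095,.08): move(S2W([.0,ly]),.195,180+YS)
E
```

```text
stn [0.01396158 0.26990914]
t 2.67 tcp [0.5845 0.2308 0.198 ] off [0.0157 0.013  0.0031] tw [ 0.02  -0.022 -0.684] F [ 0.6 -0.1  0.4] w 0.0346
t 2.67 tcp [0.5845 0.2308 0.198 ] off [0.0706 0.0098 0.0032] tw [ 0.02  -0.022 -0.684] F [ 0.6 -0.1  0.4] w 0.0346
t 2.67 tcp [0.5845 0.2308 0.198 ] off [0.1505 0.005  0.0033] tw [ 0.02  -0.022 -0.684] F [ 0.6 -0.1  0.4] w 0.0346
t 2.67 tcp [0.5845 0.2308 0.198 ] off [0.1754 0.0035 0.0034] tw [ 0.02  -0.022 -0.684] F [ 0.6 -0.1  0.4] w 0.0346
t 2.67 tcp [0.5845 0.2308 0.198 ] off [0.1904 0.0026 0.0034] tw [ 0.02  -0.022 -0.684] F [ 0.6 -0.1  0.4] w 0.0346
```

Emit:
send_rows(
  grip=[0.05, 0.05, 0.05, 0.05, 0.05, 0.05, 0.05, 0.05, 0.05, 0.05, 0.05, 0.05],
  offset=[
    [0, 0, 0.003],
    [0, 0, 0.003],
    [0.01, 0, 0.003],
    [0.016, 0.002, 0.003],
    [0.023, 0.004, 0.003],
    [0.03, 0.006, 0.003],
    [0.037, 0.008, 0.003],
    [0.044, 0.01, 0.003],
    [0.051, 0.0105, 0.003],
    [0.058, 0.0105, 0.003],
    [0.065, 0.01, 0.003],
    [0.0706, 0.01, 0.003],
  ],
  twist=[
    [0, 0, 0],
    [0, 0, 0],
    [0, 0, 0],
    [0, 0, -0.1],
    [0, 0, -0.2],
    [0, 0, -0.3],
    [0, 0, -0.4],
    [0, 0, -0.5],
    [0, 0, -0.6],
    [0, 0, -0.7],
    [0, 0, -0.7],
    [0, 0, -0.7],
  ],
)

```text
t: 3.67
tool_pos: [0.5599, 0.1644, 0.197]
tcp_rot: [[-0.156, -0.988, 0.003], [-0.988, 0.156, 0.002], [-0.002, -0.003, -1.0]]
force: [1.3, 5.3, 3.4]
gripper_width: 0.0496
grasp_force: 3.0
```

```bash
python3 - <<'E'
from go import *
c=cam('top');cv2.imwrite('pics/z3.png',cv2.resize(cv2.cvtColor(c['frame'][190:350,100:340],cv2.COLOR_RGB2BGR),None,fx=3.3,fy=3.3,interpolation=2))
p=np.array(manip.sense()['tool_pos'])[:2]; print('stn',W2S(p))
for ly in (.12,.095,.08): move(S2W([.0,ly]),.195,180+YS)
E
```

```text
stn [-1.46628961e-05  1.99451118e-01]
t 3.72 tcp [0.5595 0.1634 0.1969] off [0.0795 0.0001 0.0018] tw [-0.018  0.015  0.02 ] F [2.  3.7 2.5] w 0.0502
t 3.72 tcp [0.5595 0.1634 0.1969] off [0.1045 0.0002 0.0017] tw [-0.018  0.015  0.02 ] F [2.  3.7 2.5] w 0.0502
t 3.72 tcp [0.5595 0.1634 0.1969] off [0.1195 0.0002 0.0017] tw [-0.018  0.015  0.02 ] F [2.  3.7 2.5] w 0.0502
```

View pics/z3.png

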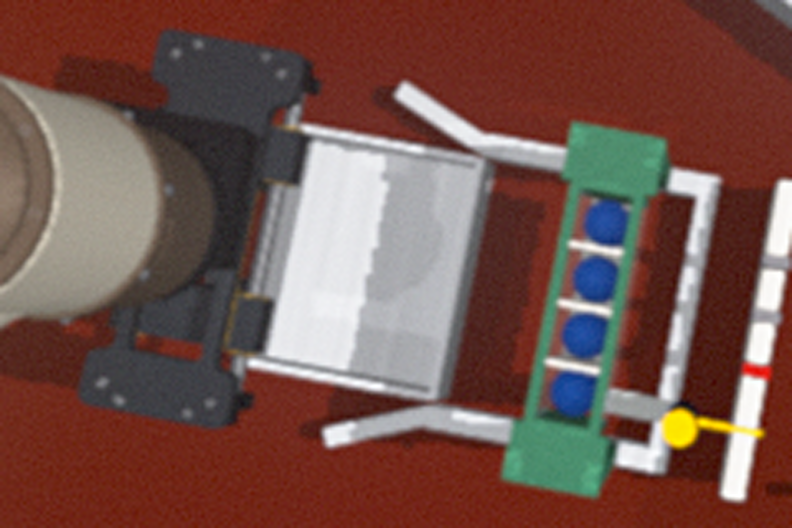

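The tray is aligned with the rails and its front corners, at (490,160) and (437,397), are just inside the flare. I'll keep pushing.

Emit:
send_rows(
  grip=[0.05, 0.05, 0.05, 0.05, 0.05, 0.05, 0.05, 0.05, 0.05, 0.05, 0.05, 0.05],
  offset=[
    [0.008, 0.001, 0.001],
    [0.016, 0.001, 0.001],
    [0.024, 0.001, 0.001],
    [0.032, 0.001, 0.001],
    [0.04, 0.001, 0.001],
    [0.048, 0.001, 0.001],
    [0.056, 0.001, 0.001],
    [0.064, 0.001, 0.001],
    [0.071, 0.001, 0.001],
    [0.078, 0.001, 0.001],
    [0.085, 0.001, 0.001],
    [0.092, 0.001, 0.001],
  ],
  twist=[
    [0, 0, 0],
    [0, 0, 0],
    [0, 0, 0],
    [0, 0, 0],
    [0, 0, 0],
    [0, 0, 0],
    [0, 0, 0],
    [0, 0, 0],
    [0, 0, 0],
    [0, 0, 0],
    [0, 0, 0],
    [0, 0, 0],
  ],
)

```text
t: 4.72
tool_pos: [0.545, 0.0743, 0.1963]
tcp_rot: [[-0.155, -0.988, 0.004], [-0.988, 0.155, 0.002], [-0.003, -0.004, -1.0]]
force: [1.5, 7.9, 5.7]
gripper_width: 0.0499
grasp_force: 3.8
```

```bash
python3 - <<'E'
from go import *
p=np.array(manip.sense()['tool_pos'])[:2]; print('stn',W2S(p))
for ly in (.095,.08): move(S2W([.0,ly]),.195,180+YS)
E
```

```text
stn [-0.00028901  0.10910673]
t 4.72 tcp [0.545  0.0743 0.1963] off [ 0.0141 -0.0002  0.0013] tw [-0.046  0.032  0.032] F [1.5 7.9 5.7] w 0.0499
t 4.72 tcp [0.545  0.0743 0.1963] off [ 0.0291 -0.0002  0.0012] tw [-0.046  0.032  0.032] F [1.5 7.9 5.7] w 0.0499
```

Emit:
send_rows(
  grip=[0.05, 0.05, 0.05, 0.05, 0.05],
  offset=[
    [0.005, 0, 0.001],
    [0.01, 0, 0.001],
    [0.014, 0, 0.001],
    [0.018, 0, 0.001],
    [0.021, 0, 0.001],
  ],
  twist=[
    [0, 0, 0],
    [0, 0, 0],
    [0, 0, 0],
    [0, 0, 0],
    [0, 0, 0],
  ],
)

```text
t: 5.13
tool_pos: [0.5416, 0.0535, 0.1952]
tcp_rot: [[-0.156, -0.988, 0.004], [-0.988, 0.156, 0.002], [-0.002, -0.004, -1.0]]
force: [1.0, 7.7, 6.8]
gripper_width: 0.05
grasp_force: 3.8
```

Emit:
send_rows(
  grip=[0.05, 0.05, 0.05],
  offset=[
    [0.002, 0, 0],
    [0.004, 0, 0],
    [0.006, 0, 0],
  ],
  twist=[
    [0, 0, 0],
    [0, 0, 0],
    [0, 0, 0],
  ],
)

```text
t: 5.38
tool_pos: [0.5407, 0.0477, 0.1952]
tcp_rot: [[-0.156, -0.988, 0.004], [-0.988, 0.156, 0.002], [-0.002, -0.004, -1.0]]
force: [0.8, 7.7, 6.6]
gripper_width: 0.0501
grasp_force: 3.7
```

```bash
python3 - <<'E'
from go import *
p=np.array(manip.sense()['tool_pos'])[:2]; print('stn',W2S(p),manip.sense()['force'])
E
```

```text
stn [-0.00033113  0.08220767] [0.79366437 7.66832027 6.55558245]
```

Emit:
send_rows(
  grip=[0.05, 0.05, 0.05],
  offset=[
    [0.002, 0, 0],
    [0.004, 0, 0],
    [0.005, 0, 0],
  ],
  twist=[
    [0, 0, 0],
    [0, 0, 0],
    [0, 0, 0],
  ],
)

```text
t: 5.63
tool_pos: [0.5402, 0.0451, 0.1953]
tcp_rot: [[-0.157, -0.988, 0.007], [-0.988, 0.157, 0.006], [-0.007, -0.006, -1.0]]
force: [-1.8, 25.0, 4.6]
gripper_width: 0.0499
grasp_force: 12.1
```

Emit:
send_rows(
  grip=[0.05, 0.05, 0.05],
  offset=[
    [0.001, 0, 0],
    [0.002, 0, 0],
    [0.003, 0, 0],
  ],
  twist=[
    [0, 0, 0],
    [0, 0, 0],
    [0, 0, 0],
  ],
)

```text
t: 5.88
tool_pos: [0.5399, 0.0444, 0.1953]
tcp_rot: [[-0.157, -0.988, 0.009], [-0.988, 0.157, 0.009], [-0.01, -0.007, -1.0]]
force: [-3.7, 35.5, 6.6]
gripper_width: 0.0497
grasp_force: 17.6
```

The tray is home: it stopped at station y of about 0.079 and the force rose to 35 N. Now I'll back off, rise and go above the post.

Emit:
send_rows(
  grip=[0.05, 0.05, 0.05, 0.05, 0.05, 0.05, 0.05, 0.05, 0.05, 0.05],
  offset=[
    [-0.007, 0, 0],
    [-0.015, 0, 0],
    [-0.015, 0, -0.01],
    [-0.015, 0, -0.03],
    [-0.015, 0, -0.06],
    [-0.015, 0, -0.09],
    [-0.015, 0, -0.13],
    [-0.015, 0, -0.17],
    [-0.015, 0, -0.2],
    [-0.015, 0, -0.2],
  ],
  twist=[
    [0, 0, 0],
    [0, 0, 0],
    [0, 0, 0],
    [0, 0, 0],
    [0, 0, 0],
    [0, 0, 0],
    [0, 0, 0],
    [0, 0, 0],
    [0, 0, 0],
    [0, 0, 0],
  ],
)

```text
t: 6.72
tool_pos: [0.5415, 0.0527, 0.4015]
tcp_rot: [[-0.157, -0.988, 0.012], [-0.988, 0.157, 0.002], [-0.003, -0.011, -1.0]]
force: [0.8, 0.6, -0.0]
gripper_width: 0.0502
grasp_force: 0.0
```

```bash
python3 - <<'E'
from go import *
a=S2W([-.048,-.0555]);print(a)
move(a,.4,180+YS);move(a,.306,180+YS)
c=cam('top');h=hsv(c);H,S,V=h[...,0],h[...,1].astype(int),h[...,2]
for a,b,m in cc((H>22)&(H<35)&(S>150)&(V>150)):
    k=cv2.morphologyEx(m.astype(np.uint8),cv2.MORPH_OPEN,np.ones((5,5)));a=np.argwhere(k).mean(0)[::-1];print(a,W2S(ray(c,*a,.158)))
c2=cam('scene');save(c2,'s4.png')
E
```

```text
[ 0.47182636 -0.08070988]
t 6.72 tcp [0.5415 0.0527 0.4015] off [0.1426 0.048  0.0005] tw [-0.131  0.04   0.018] F [ 0.8  0.6 -0. ] w 0.0502
t 6.72 tcp [0.5415 0.0527 0.4015] off [0.143  0.0491 0.0945] tw [-0.131  0.04   0.018] F [ 0.8  0.6 -0. ] w 0.0502
[305.64835165 319.37362637] [-0.04835673 -0.05511586]
```

View pics/s4.png

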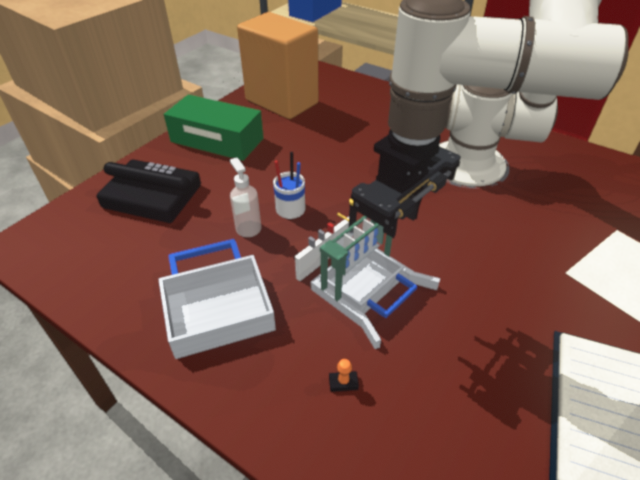

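The scene view shows the tray under the hopper at (365,280) between the rails, with the bystanders untouched. Next I move over the post and descend.

Emit:
send_rows(
  grip=[0.05, 0.05, 0.05, 0.05, 0.05, 0.05, 0.05, 0.05, 0.05],
  offset=[
    [0.04, 0.014, 0],
    [0.08, 0.03, 0],
    [0.12, 0.042, 0],
    [0.1428, 0.0485, 0],
    [0.143, 0.049, 0.02],
    [0.143, 0.049, 0.05],
    [0.143, 0.049, 0.08],
    [0.143, 0.049, 0.0945],
    [0.143, 0.049, 0.0945],
  ],
  twist=[
    [-0.13, 0.04, 0],
    [-0.13, 0.04, 0],
    [-0.13, 0.04, 0],
    [-0.13, 0.04, 0],
    [-0.13, 0.04, 0],
    [-0.13, 0.04, 0],
    [-0.13, 0.04, 0],
    [-0.13, 0.04, 0],
    [-0.13, 0.04, 0],
  ],
)

```text
t: 7.57
tool_pos: [0.4676, -0.0806, 0.2944]
tcp_rot: [[-0.159, -0.987, -0.025], [-0.987, 0.159, -0.003], [0.007, 0.024, -1.0]]
force: [0.4, 0.2, -0.3]
gripper_width: 0.0502
grasp_force: 0.0
```

Emit:
send_rows(
  grip=[0.025, 0.01, 0.01, 0.01, 0.01, 0.01],
  offset=[
    [0, 0, 0],
    [0, 0, 0],
    [0, 0, 0],
    [0, 0, 0],
    [0, 0, 0],
    [0, 0, 0],
  ],
  twist=[
    [0, 0, 0],
    [0, 0, 0],
    [0, 0, 0],
    [0, 0, 0],
    [0, 0, 0],
    [0, 0, 0],
  ],
)

```text
t: 8.07
tool_pos: [0.4707, -0.0796, 0.3003]
tcp_rot: [[-0.156, -0.988, -0.009], [-0.988, 0.156, -0.002], [0.003, 0.008, -1.0]]
force: [2.5, -1.9, -3.3]
gripper_width: 0.0178
grasp_force: 1.3
```

```bash
python3 - <<'E'
from go import *
s=manip.sense();p=s['tool_pos'];print(s['t'],np.round(p,4),W2S(p),s['force'],s['gripper_width'],s['grasp_force'])
c=cam('top');h=hsv(c);H,S,V=h[...,0],h[...,1].astype(int),h[...,2]
cv2.imwrite('pics/z5.png',cv2.resize(cv2.cvtColor(c['frame'][220:360,220:400],cv2.COLOR_RGB2BGR),None,fx=3.3,fy=3.3,interpolation=2))
E
```

```text
8.0667 [ 0.4707 -0.0796  0.3003] [-0.04924451 -0.05457499] [ 2.50792386 -1.89851079 -3.25846635] 0.017844805806782424 1.3410934433341026
```

Emit:
send_rows(
  grip=[0.01, 0.01, 0.01, 0.01],
  offset=[
    [0, 0, 0],
    [0, 0, 0],
    [0, 0.001, 0],
    [0, 0.002, 0],
  ],
  twist=[
    [0, 0, 0],
    [0, 0, 0],
    [0, 0, 0],
    [0, 0, 0],
  ],
)

```text
t: 8.45
tool_pos: [0.4693, -0.0793, 0.3002]
tcp_rot: [[-0.156, -0.988, -0.008], [-0.988, 0.156, -0.002], [0.003, 0.007, -1.0]]
force: [3.9, -2.6, 1.1]
gripper_width: 0.0151
grasp_force: 30.0
```

```bash
python3 - <<'E'
from go import *
s=manip.sense();p=s['tool_pos'];print(s['t'],np.round(p,4),W2S(p),s['force'],s['gripper_width'],s['grasp_force'])
x,_=ax(YS);print('along x force',s['force'][:2]@x)
E
```

```text
8.45 [ 0.4693 -0.0793  0.3002] [-0.05069538 -0.05452607] [ 3.90639024 -2.57811611  1.0729012 ] 0.015093775231112052 29.980009105056524
along x force 4.26497352276197
```

Emit:
send_rows(
  grip=[0.01, 0.01, 0.01],
  offset=[
    [0, 0.0015, 0],
    [0, 0.003, 0],
    [0, 0.003, 0],
  ],
  twist=[
    [0, 0, 0],
    [0, 0, 0],
    [0, 0, 0],
  ],
)

```text
t: 8.7
tool_pos: [0.468, -0.0791, 0.3003]
tcp_rot: [[-0.155, -0.988, -0.002], [-0.988, 0.155, -0.002], [0.003, 0.001, -1.0]]
force: [13.1, -6.9, -6.3]
gripper_width: 0.0152
grasp_force: 30.0
```

```bash
python3 - <<'E'
from go import *
s=manip.sense();p=s['tool_pos'];print(s['t'],np.round(p,4),W2S(p),s['force'])
x,_=ax(YS);print('along x force',s['force'][:2]@x)
E
```

```text
8.7 [ 0.468  -0.0791  0.3003] [-0.05207763 -0.05449103] [13.06079714 -6.86717476 -6.34282656]
along x force 13.982510514887615
```

Emit:
send_rows(
  grip=[0.01, 0.01, 0.01, 0.01, 0.01, 0.01, 0.01, 0.01],
  offset=[
    [0, -0.005, 0],
    [0, -0.01, 0],
    [0, -0.016, 0],
    [0, -0.022, 0],
    [0, -0.028, 0],
    [0, -0.032, 0],
    [0, -0.034, 0],
    [0, -0.034, 0],
  ],
  twist=[
    [0, 0, 0],
    [0, 0, 0],
    [0, 0, 0],
    [0, 0, 0],
    [0, 0, 0],
    [0, 0, 0],
    [0, 0, 0],
    [0, 0, 0],
  ],
)

```text
t: 9.37
tool_pos: [0.4986, -0.084, 0.3001]
tcp_rot: [[-0.156, -0.988, -0.013], [-0.988, 0.156, -0.002], [0.004, 0.013, -1.0]]
force: [-2.3, -0.1, 7.8]
gripper_width: 0.0151
grasp_force: 30.0
```

```bash
cat >gp.py <<'E'
from go import *
s=manip.sense();R=np.array(s['tcp_rot']);g=np.array(s['tool_pos'])+.164*R[:,2];x,_=ax(YS)
print(s['t'],'grasp',g.round(4),'gate',((g[:2]-[.4678,-.0796])@x).round(4),'F',np.round(s['force'],1),s['gripper_width'])
E
cat > tabs.py <<'E'
from go import *
c=cam('top');h=hsv(c);H,S,V=h[...,0],h[...,1].astype(int),h[...,2]
roi=np.zeros(H.shape,bool);roi[220:350,100:345]=1
for a,b,m in cc(roi&(H>105)&(H<125)&(S>150)&(V>60),15):print('b',np.round(a,1),b)
cv2.imwrite('pics/z6.png',cv2.resize(cv2.cvtColor(c['frame'][220:360,220:400],cv2.COLOR_RGB2BGR),None,fx=3.3,fy=3.3,interpolation=2))
E
python3 gp.py; python3 tabs.py
```

```text
9.3667 grasp [ 0.4965 -0.0843  0.1361] gate 0.0291 F [-2.3 -0.1  7.8] 0.015117072880414995
b [229.  256.7] 220
b [283.8 257.1] 123
```

Emit:
send_rows(
  grip=[0.01, 0.01, 0.01, 0.01, 0.01, 0.01],
  offset=[
    [0, -0.002, 0],
    [0, -0.0045, 0],
    [0, -0.0045, 0],
    [0, -0.0045, 0],
    [0, -0.0045, 0],
    [0, -0.0045, 0],
  ],
  twist=[
    [0, 0, 0],
    [0, 0, 0],
    [0, 0, 0],
    [0, 0, 0],
    [0, 0, 0],
    [0, 0, 0],
  ],
)

```text
t: 9.92
tool_pos: [0.5028, -0.0847, 0.3001]
tcp_rot: [[-0.156, -0.988, -0.013], [-0.988, 0.156, -0.002], [0.004, 0.013, -1.0]]
force: [-2.6, 1.1, 8.8]
gripper_width: 0.0155
grasp_force: 30.0
```

```bash
python3 gp.py; python3 - <<'E'
from h import *
c=cam('scene');cv2.imwrite('pics/s7.png',cv2.resize(cv2.cvtColor(c['frame'][180:330,280:460],cv2.COLOR_RGB2BGR),None,fx=3.3,fy=3.3,interpolation=2))
E
```

```text
9.9167 grasp [ 0.5007 -0.0849  0.1361] gate 0.0333 F [-2.6  1.1  8.8] 0.015523894945190655
```

View pics/s7.png

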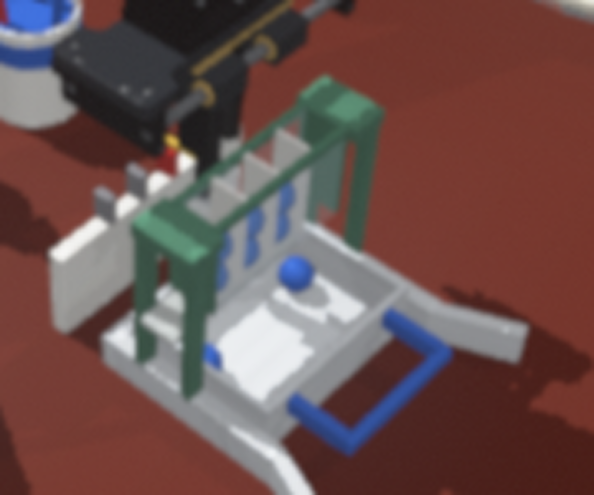

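The pointer sits at the red clip, two tablets are in the tray at (297,272) and (210,355), and three lanes are still full. I'll shut the gate.

Emit:
send_rows(
  grip=[0.01, 0.01, 0.01, 0.01, 0.01, 0.01, 0.01, 0.01, 0.01],
  offset=[
    [0, 0.005, 0],
    [0, 0.01, 0],
    [0, 0.016, 0],
    [0, 0.022, 0],
    [0, 0.028, 0],
    [0, 0.033, 0],
    [0, 0.036, 0],
    [0, 0.0385, 0],
    [0, 0.0385, 0],
  ],
  twist=[
    [0, 0, 0],
    [0, 0, 0],
    [0, 0, 0],
    [0, 0, 0],
    [0, 0, 0],
    [0, 0, 0],
    [0, 0, 0],
    [0, 0, 0],
    [0, 0, 0],
  ],
)

```text
t: 10.72
tool_pos: [0.4678, -0.079, 0.3002]
tcp_rot: [[-0.155, -0.988, -0.001], [-0.988, 0.155, -0.003], [0.003, 0.0, -1.0]]
force: [14.2, -8.0, -4.7]
gripper_width: 0.0151
grasp_force: 30.0
```

```bash
python3 gp.py
```

```text
10.7167 grasp [ 0.4676 -0.0795  0.1362] gate -0.0002 F [14.2 -8.  -4.7] 0.015117523060560455
```

Emit:
send_rows(
  grip=[0.04, 0.04, 0.04, 0.04, 0.04, 0.04, 0.04, 0.04, 0.04],
  offset=[
    [0, 0, 0],
    [0, 0, 0],
    [0, -0.001, 0],
    [0, -0.002, 0],
    [0, -0.002, -0.02],
    [0, -0.002, -0.04],
    [0, -0.002, -0.07],
    [0, -0.002, -0.1],
    [0, -0.002, -0.1],
  ],
  twist=[
    [0, 0, 0],
    [0, 0, 0],
    [0, 0, 0],
    [0, 0, 0],
    [0, 0, 0],
    [0, 0, 0],
    [0, 0, 0],
    [0, 0, 0],
    [0, 0, 0],
  ],
)

```text
t: 11.47
tool_pos: [0.4687, -0.0789, 0.4039]
tcp_rot: [[-0.156, -0.988, -0.006], [-0.988, 0.156, -0.002], [0.003, 0.005, -1.0]]
force: [0.7, -0.3, 0.3]
gripper_width: 0.0399
grasp_force: 0.0
```

```bash
python3 - <<'E'
from go import *
a=S2W([0,.091]);move(a,.4,180+YS);move(a,.195,180+YS)
E
```

```text
t 11.47 tcp [ 0.4687 -0.0789  0.4039] off [-0.1451 -0.0518  0.0032] tw [ 0.06  -0.029  0.028] F [ 0.7 -0.3  0.3] w 0.0399
t 11.47 tcp [ 0.4687 -0.0789  0.4039] off [-0.1457 -0.0528  0.2082] tw [ 0.06  -0.029  0.028] F [ 0.7 -0.3  0.3] w 0.0399
```

Emit:
send_rows(
  grip=[0.04, 0.04, 0.04, 0.04, 0.04, 0.04, 0.04, 0.04, 0.04, 0.04, 0.04, 0.04],
  offset=[
    [-0.037, -0.013, 0],
    [-0.075, -0.027, 0],
    [-0.112, -0.04, 0],
    [-0.144, -0.052, 0.003],
    [-0.1455, -0.0525, 0.02],
    [-0.1457, -0.0528, 0.05],
    [-0.1457, -0.0528, 0.09],
    [-0.1457, -0.0528, 0.13],
    [-0.1457, -0.0528, 0.16],
    [-0.1457, -0.0528, 0.185],
    [-0.1457, -0.0528, 0.205],
    [-0.1457, -0.0528, 0.208],
  ],
  twist=[
    [0.06, -0.03, 0],
    [0.06, -0.03, 0],
    [0.06, -0.03, 0],
    [0.06, -0.03, 0],
    [0.06, -0.03, 0],
    [0.06, -0.03, 0],
    [0.06, -0.03, 0],
    [0.06, -0.03, 0],
    [0.06, -0.03, 0],
    [0.06, -0.03, 0],
    [0.06, -0.03, 0],
    [0.06, -0.03, 0],
  ],
)

```text
t: 12.47
tool_pos: [0.5379, 0.0553, 0.1853]
tcp_rot: [[-0.158, -0.987, -0.019], [-0.987, 0.158, -0.004], [0.007, 0.018, -1.0]]
force: [-0.2, -0.2, -0.3]
gripper_width: 0.0399
grasp_force: 0.0
```

```bash
python3 - <<'E'
from go import *
print(W2S(manip.sense()['tool_pos']))
a=S2W([0,.30]);move(a,.195,180+YS)
E
```

```text
[-0.00430306  0.08926645]
t 12.47 tcp [0.5379 0.0553 0.1853] off [-0.2107 -0.0041 -0.0112] tw [ 0.21  -0.078 -0.002] F [-0.2 -0.2 -0.3] w 0.0399
```

Emit:
send_rows(
  grip=[0.046, 0.046, 0.046, 0.046, 0.046, 0.046, 0.046, 0.046, 0.046, 0.046, 0.046, 0.046],
  offset=[
    [0, 0, 0],
    [-0.003, 0, 0],
    [-0.006, 0, 0],
    [-0.009, 0, 0],
    [-0.012, 0, 0],
    [-0.016, 0, 0],
    [-0.021, 0, 0],
    [-0.026, 0, 0],
    [-0.032, 0, 0],
    [-0.038, 0, 0],
    [-0.044, 0, 0],
    [-0.05, 0, 0],
  ],
  twist=[
    [0, 0, 0],
    [0, 0, 0],
    [0, 0, 0],
    [0, 0, 0],
    [0, 0, 0],
    [0, 0, 0],
    [0, 0, 0],
    [0, 0, 0],
    [0, 0, 0],
    [0, 0, 0],
    [0, 0, 0],
    [0, 0, 0],
  ],
)

```text
t: 13.47
tool_pos: [0.5484, 0.1052, 0.191]
tcp_rot: [[-0.157, -0.988, -0.008], [-0.988, 0.157, -0.001], [0.002, 0.007, -1.0]]
force: [0.2, -5.1, 2.5]
gripper_width: 0.0458
grasp_force: 2.6
```

```bash
python3 - <<'E'
from go import *
print(W2S(manip.sense()['tool_pos']))
a=S2W([0,.292]);move(a,.195,180+YS)
E
```

```text
[-0.00175263  0.1402271 ]
t 13.47 tcp [0.5484 0.1052 0.191 ] off [-0.1518 -0.0019 -0.0043] tw [ 0.084 -0.027  0.013] F [ 0.2 -5.1  2.5] w 0.0458
```

Emit:
send_rows(
  grip=[0.046, 0.046, 0.046, 0.046, 0.046, 0.046, 0.046, 0.046, 0.046, 0.046, 0.046, 0.046],
  offset=[
    [-0.007, 0, 0],
    [-0.014, 0, 0],
    [-0.021, 0, 0],
    [-0.028, 0, 0],
    [-0.035, 0, 0],
    [-0.042, 0, 0],
    [-0.049, 0, 0],
    [-0.056, 0, 0],
    [-0.063, 0, 0],
    [-0.07, 0, 0],
    [-0.077, 0, 0],
    [-0.084, 0, 0],
  ],
  twist=[
    [0, 0, 0],
    [0, 0, 0],
    [0, 0, 0],
    [0, 0, 0],
    [0, 0, 0],
    [0, 0, 0],
    [0, 0, 0],
    [0, 0, 0],
    [0, 0, 0],
    [0, 0, 0],
    [0, 0, 0],
    [0, 0, 0],
  ],
)

```text
t: 14.47
tool_pos: [0.5615, 0.1881, 0.1909]
tcp_rot: [[-0.157, -0.988, -0.008], [-0.988, 0.157, -0.002], [0.003, 0.008, -1.0]]
force: [-0.2, -4.3, 1.9]
gripper_width: 0.046
grasp_force: 2.6
```

Emit:
send_rows(
  grip=[0.046, 0.046, 0.046, 0.046, 0.046, 0.046, 0.046, 0.046, 0.046, 0.046, 0.046, 0.046],
  offset=[
    [-0.007, 0, 0],
    [-0.014, 0, 0],
    [-0.021, 0, 0],
    [-0.028, 0, 0],
    [-0.035, 0, 0],
    [-0.042, 0, 0],
    [-0.049, 0, 0],
    [-0.056, 0, 0],
    [-0.061, 0, 0],
    [-0.065, 0, 0],
    [-0.067, 0, 0],
    [-0.067, 0, 0],
  ],
  twist=[
    [0, 0, 0],
    [0, 0, 0],
    [0, 0, 0],
    [0, 0, 0],
    [0, 0, 0],
    [0, 0, 0],
    [0, 0, 0],
    [0, 0, 0],
    [0, 0, 0],
    [0, 0, 0],
    [0, 0, 0],
    [0, 0, 0],
  ],
)

```text
t: 15.47
tool_pos: [0.5723, 0.2549, 0.1904]
tcp_rot: [[-0.157, -0.988, -0.007], [-0.988, 0.157, -0.0], [0.001, 0.007, -1.0]]
force: [-0.7, -3.2, 3.1]
gripper_width: 0.0461
grasp_force: 2.0
```

Emit:
send_rows(
  grip=[0.04, 0.04, 0.04, 0.04, 0.04, 0.04, 0.04, 0.04, 0.04, 0.04],
  offset=[
    [0.004, 0, 0],
    [0.008, 0, 0],
    [0.01, 0, 0],
    [0.01, 0, -0.01],
    [0.01, 0, -0.03],
    [0.01, 0, -0.06],
    [0.01, 0, -0.09],
    [0.01, 0, -0.12],
    [0.01, 0, -0.15],
    [0.01, 0, -0.15],
  ],
  twist=[
    [0, 0, 0],
    [0, 0, 0],
    [0, 0, 0],
    [0, 0, 0],
    [0, 0, 0],
    [0, 0, 0],
    [0, 0, 0],
    [0, 0, 0],
    [0, 0, 0],
    [0, 0, 0],
  ],
)

```text
t: 16.3
tool_pos: [0.5734, 0.2457, 0.3488]
tcp_rot: [[-0.155, -0.988, 0.008], [-0.988, 0.155, 0.008], [-0.009, -0.006, -1.0]]
force: [1.5, 0.5, 0.2]
gripper_width: 0.0397
grasp_force: 0.0
```

```bash
python3 - <<'E'
from go import *
c=cam('top');cv2.imwrite('pics/z8.png',cv2.resize(cv2.cvtColor(c['frame'][140:380,60:460],cv2.COLOR_RGB2BGR),None,fx=2,fy=2,interpolation=2))
h=hsv(c);H,S,V=h[...,0],h[...,1].astype(int),h[...,2]
for a,b,m in cc((H>22)&(H<35)&(S>150)&(V>150)):
    k=cv2.morphologyEx(m.astype(np.uint8),cv2.MORPH_OPEN,np.ones((5,5)))
    if k.any(): a=np.argwhere(k).mean(0)[::-1];print('ring',a,W2S(ray(c,*a,.158)))
E
```

```text
ring [305.3372093 321.3255814] [-0.05134566 -0.05520113]
```

View pics/z8.png

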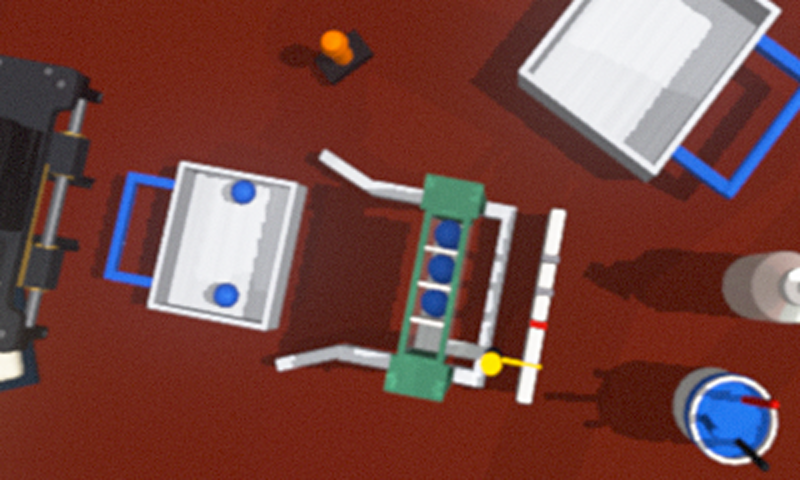

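The tray stands flat and clear at (227,245) with two tablets in it, at (243,190) and (226,295). Three lanes are still full, the gate is shut and the bystanders are in place. I'll hand it in.

Emit:
send_rows(
  grip=[0.04, 0.04, 0.04, 0.04, 0.04, 0.04, 0.04, 0.04, 0.04, 0.04, 0.04, 0.04],
  offset=[
    [0, 0, 0],
    [0, 0, 0],
    [0, 0, 0],
    [0, 0, 0],
    [0, 0, 0],
    [0, 0, 0],
    [0, 0, 0],
    [0, 0, 0],
    [0, 0, 0],
    [0, 0, 0],
    [0, 0, 0],
    [0, 0, 0],
  ],
  twist=[
    [0, 0, 0],
    [0, 0, 0],
    [0, 0, 0],
    [0, 0, 0],
    [0, 0, 0],
    [0, 0, 0],
    [0, 0, 0],
    [0, 0, 0],
    [0, 0, 0],
    [0, 0, 0],
    [0, 0, 0],
    [0, 0, 0],
  ],
)

```text
t: 17.35
tool_pos: [0.5719, 0.2449, 0.3402]
tcp_rot: [[-0.157, -0.988, -0.006], [-0.988, 0.157, 0.0], [0.001, 0.006, -1.0]]
force: [-0.1, 0.2, 0.3]
gripper_width: 0.04
grasp_force: 0.0
```

```bash
python3 -c "
from station import manip
print(manip.close_job())"
```

```text
the job is handed in; nothing more can be done
None
```

The job is handed in after about 17 s of robot time: the tray went home, the gate was opened to the red clip and shut again, and the tray stands clear of the hopper with its two tablets; no verdict came back.

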